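Dry-fit two turned lamp stands

ROBOT

A 7-joint arm with a two-finger parallel gripper is mounted at the origin on the work surface. World frame = base frame: x ahead of the robot, y to its left, z up, the work surface at z = 0. Lengths are in m, angles in rad, forces in N, time in s.
With the tool pointing down it reaches from about 0.4 to 0.85 m from the base axis. Payload 4.5 kg.
Tool frame: the origin (TCP) lies midway between the tips of the shut fingers; the grasp point (between the pads) lies 19 mm behind it; z points along the fingers, y is the line along which they close (so a half turn about z gives the same grasp; the last joint's range is limited). The gripper opens to 88 mm and grips with 3 to 60 N. Pads are 18 mm wide; open, the fingers measure 123 mm over their backs; the gripper's body (75 mm by 187 mm) begins 45 mm behind the grasp point.
Start: joints at [1.274, 0.689, -0.195, 1.565, 0.157, 0.902, -0.215], TCP at [0.203, -0.591, 0.239] pointing down, gripper open.
Joint ranges: [-3.01, 3.01], [-0.46, 2.08], [-1.47, 1.51], [0.13, 2.56], [-1, 4.14], [0.04, 2.09], [-2.66, 2.66]. Speed limits (rad/s): [2.57, 2.57, 3.14, 3.14, 3.14, 3.14, 3.14].

INTERFACE

Orientations are given as a unit quaternion [x, y, z, w].
In Python, from plant import r gives the robot as it stands. The module is installed in compiled form; this text tells all that it offers.
- The arm moves only by the tool step_arm, never from a script. Its argument "series" is a list of rows, each a list of 7 numbers: the shift along the world's x, y, z in mm, then the turn, a rotation vector about the world's x, y, z in rad, then the closure, from 0 (fully open) to 1 (shut). A call has 1 to 20 rows; each row shifts and turns the commanded pose from where the row before left it; what a row does not reach is not made up. A row lasts 1/10 s, in which the tool goes at most 50 mm and 8.59 degrees, less where a joint would pass 70% of its speed; a pose out of reach is approached as far as the arm can. A call is refused whole if a number of a shift passes 50 or a number of a turn 0.15, either way. A call with a gripper value outside its range is refused whole. The fingers move at their own pace and stop on an object; "force" is the grip in N (left out, the last holds). Time passes only in rows, so rows that do not move let the fingers close. It gives the time, the measured TCP pose, the force, the opening and the grip force at its end, in the units of the state.
- r.get_state(): the state, without advancing time (a new reading comes with each control period).
- r.snapshot(name): name is "side" or "top" or "wrist"; returns (picture, depth): 480x640x3 uint8, blue, green, red; 480x640 float32, m along the optical axis (not along the pixel's ray), 0 where there is no reading.
- r.get_calibration(name): a dict with "intrinsics" (3x3 intrinsics, pixels), "pose" (4x4, takes a point from camera to world coordinates). Camera axes: x right, y up, looking along -z (the intrinsics and any distortion apply to the point x, -y, -z); pixel columns grow to the right and rows downward; lengths in m; the calibration is good to about 2 mm. A picture is of the moment at which its call begins: read the wrist's pose just before it. get_calibration takes no time and is no camera call; for the wrist camera it gives the pose at the moment of the call.
- r.finish_job(): hands the job in; it is judged then, once.
The state is a dict: "clock": time; "q": joint angles; "qd": joint speeds; "joint_torque": joint torques, N m; "tool_pos": TCP position; "eef_rot": TCP orientation; "contact_force": force on the tool from outside, world axes, zero at the start; "moment": the same for the moment, N m; "opening": opening from 0.0 (shut) to 1.0 (fully open); "finger_force": force on a finger pad.
Only numpy, scipy, OpenCV 4.12 (cv2) and the standard library are available. Lean on these libraries where they do the work, as an engineer would, in place of code of your own. Each camera call takes 0.05 s, during which the arm holds its last target. There are 200 camera calls.

TASK

Dry-fit the two wooden lamp stands on the pins of their feet: on the round foot put the round collar and then, on top of it, the tall vase-shaped turning, upright with its narrow neck up; on the square foot put the square collar, its sides parallel to the foot's sides, and then, on top of it, the small barrel-shaped bead. Every piece must sit fully home on the one below and be let go; leave the glue bottle, hammer and brush where they are.

Things in the scene. Friction and masses are not known exactly. Their poses are not given: they have to be found in the camera images.
- round_foot: Round lamp foot: flat disc 110 mm across, 18 mm thick. Fixed firmly to the bench, dark wood. An upright steel locating pin, 12 mm across with its top 6 mm tapered, stands in its middle: the pin's tip is 54 mm above the foot's top face, 72 mm above the bench. Origin: centre of its underside, at bench height (z = 0), z up along the pin. It lies somewhere on the bench, in any of the places where the turnings may also stand.
- square_foot: Square lamp foot: flat slab 100 x 100 mm, 18 mm thick. Fixed firmly to the bench, dark wood. An upright steel locating pin, 12 mm across with its top 6 mm tapered, stands in its middle: the pin's tip is 54 mm above the foot's top face, 72 mm above the bench. Origin: centre of its underside, at bench height (z = 0), z up along the pin. It lies somewhere on the bench, in any of the places where the turnings may also stand. x and y axes parallel to its sides.
- round_collar: Round collar: plain ring with straight sides, 66 mm across, 30 mm high. A bore 26 mm across runs right through it from top to bottom on its axis. Loose, mid-brown wood, standing upright on the bench at the start. Origin: centre of its underside, z up.
- square_collar: Square collar: block 58 x 58 mm, 30 mm high. A bore 26 mm across runs right through it from top to bottom on its axis. Loose, mid-brown wood, standing upright on the bench at the start. Origin: centre of its underside, z up. x and y axes parallel to its sides.
- vase: Vase-shaped turning, 80 mm high: base 60 mm across, belly 57 mm across at 28 mm height, and from 48 to 78 mm height a straight neck 42 mm across, good to grip. A bore 26 mm across runs right through it from top to bottom on its axis. Loose, mid-brown wood, standing upright on the bench at the start. Origin: centre of its underside, z up.
- bead: Bead: small barrel-shaped turning, 44 mm high, about 54 mm across with nearly straight sides from 12 to 32 mm height, narrowing to 40 mm across at both ends. A bore 26 mm across runs right through it from top to bottom on its axis. Loose, mid-brown wood, standing upright on the bench at the start. Origin: centre of its underside, z up.
- glue: Bystander: white glue bottle with a grey cap, 48 mm across, 130 mm high, standing loose in the work area. Origin: centre of its underside.
- hammer: Bystander: hammer lying beyond the work area, about 0.3 m long, its length roughly along y. Origin: near the middle of its underside.
- brush: Bystander: brush lying at the right-hand edge of the work. Origin: near the middle of its underside.

How it is judged:
By the outcome, as a careful person would: the job done as asked, in the order asked, and still so for the second after the job is handed in, with the robot touching nothing.
It also fails if it takes over 102 s, if anything falls off the work surface, if the arm or the gripper's body presses on something with over 40 N, if the wrist force passes 120 N, or if a joint passes its speed limit or range.

## Working session

There is one attempt and no reset: what is moved stays moved. The work goes in short steps, Python scripts to look and compute and a tool call to move; the robot and the scene stay as the last step left them, time stands still between calls to the robot, and variables do not carry over. Pictures are saved under pics/ and viewed, at most 14 in all, crops included, and the job is handed in when it is done.

Besides the shell and the picture viewer there is one more tool, called after ">>>" by a JSON object that holds its "op" and its "data". step_arm: Moves the arm, as the interface text tells. Its arguments: {"type":"object","properties":{"series":{"type":"array"},"force":{"type":"number"}},"required":["series"]}

```bash
mkdir -p pics; cat > h.py <<'E'
from plant import r
import numpy as np, cv2
def snap(n,f=None):
    c=r.get_calibration(n); K=np.array(c["intrinsics"]);T=np.array(c["pose"])
    im,d=r.snapshot(n)
    if f: cv2.imwrite("pics/"+f,im)
    return im,d,K,T,c
def cloud(d,K,T):
    v,u=np.mgrid[:480,:640]
    p=np.stack([(u-K[0,2])/K[0,0]*d,-(v-K[1,2])/K[1,1]*d,-d],-1)
    return p@T[:3,:3].T+T[:3,3]
def ray(u,v,z,K,T):
    q=T[:3,:3]@np.array([(u-K[0,2])/K[0,0],-(v-K[1,2])/K[1,1],-1]);o=T[:3,3]
    return o+q*(z-o[2])/q[2]
E
python3 - <<'E'
from h import *
for n in("top","side"):
    im,d,K,T,c=snap(n,n+"0.png"); print(n,K.tolist(),T.round(3).tolist(),[k for k in c],(d>0).mean())
    np.save(n+"0.npy",d)
print(r.get_state())
E
```

```text
top [[511.0003313662928, 0.0, 323.2620113852587], [0.0, 511.0003313662928, 245.70463819239995], [0.0, 0.0, 1.0]] [[-0.008, 0.985, -0.172, 0.385], [-1.0, -0.008, 0.005, -0.092], [0.003, 0.172, 0.985, 1.211], [0.0, 0.0, 0.0, 1.0]] ['intrinsics', 'pose'] 0.9960481770833334
side [[573.2743784407761, 0.0, 322.90198445630057], [0.0, 573.2743784407761, 247.3358835965263], [0.0, 0.0, 1.0]] [[-0.927, 0.187, -0.326, 0.163], [-0.376, -0.46, 0.804, 0.916], [0.001, 0.868, 0.497, 0.659], [0.0, 0.0, 0.0, 1.0]] ['intrinsics', 'pose'] 0.9959440104166667
{'clock': 0.1, 'q': array([ 1.27378157,  0.68990673, -0.19450798,  1.56621749,  0.15734048,
        0.90254692, -0.21514005]), 'qd': array([ 5.90282648e-04, -1.52798969e-03, -1.16858852e-03, -3.53811796e-03,
       -4.75433372e-05, -7.93997031e-04, -2.41537575e-04]), 'joint_torque': array([-2.79386448e-03, -5.28490627e+01, -1.27157271e+00, -1.53836489e+01,
       -5.26022294e-02,  1.94949273e-03,  5.66447386e-05]), 'tool_pos': array([ 0.20276325, -0.59059172,  0.23799184]), 'eef_rot': array([ 9.86346955e-01,  1.64678398e-01, -2.20363277e-04, -8.12788282e-04]), 'contact_force': array([-0.35632142,  0.16831212, -0.39417861]), 'moment': array([-0.05060002, -0.05021939, -0.00566194]), 'finger_force': 0.0, 'opening': 1.0020736205375853}
```

View pics/top0.png

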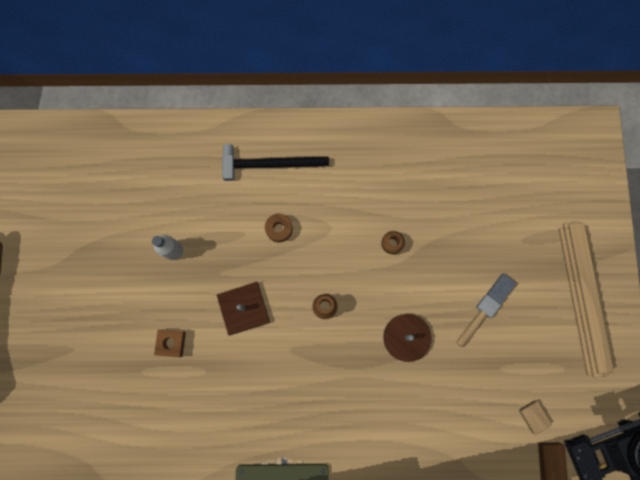

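View pics/side0.png

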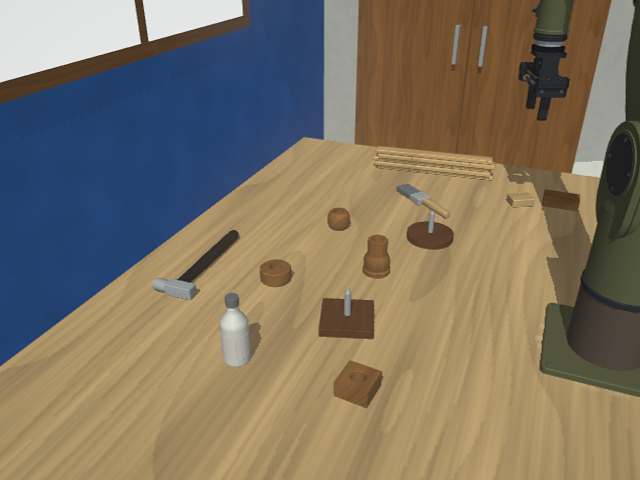

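The top view shows the round collar (279,228), bead (393,242), vase (325,306), square foot (244,308), round foot (408,337), square collar (170,343) and glue (167,246). The side view agrees.

```bash
python3 - <<'E'
from h import *
for n,seeds in (("top",dict(rcol=(279,228,.03),bead=(393,242,.044),vase=(325,306,.08),sf=(244,308,.018),rf=(408,337,.018),scol=(170,343,.03),glue=(167,246,.13))),):
    d=np.load(n+"0.npy");im=cv2.imread(f"pics/{n}0.png")
    c=r.get_calibration(n);K=np.array(c["intrinsics"]);T=np.array(c["pose"])
    P=cloud(d,K,T)
    print("bench",np.median(P[350:420,250:350,2]))
    for k,(u,v,h) in seeds.items():
        w=np.zeros((480,640),bool);w[v-35:v+36,u-35:u+36]=1
        m=(w&(abs(P[...,2]-h)<(.006 if h<.1 else .015))).astype(np.uint8)
        nl,L,S,C=cv2.connectedComponentsWithStats(m); 
        i=1+np.argmax(S[1:,4]); cs,_=cv2.findContours((L==i).astype(np.uint8),0,1)
        ct=max(cs,key=cv2.contourArea)[:,0]
        X=np.array([ray(a,b,h,K,T)[:2] for a,b in ct])*1000
        rc=cv2.minAreaRect(X.astype(np.float32)); ce,ra=cv2.minEnclosingCircle(X.astype(np.float32))
        print(k,S[i,4],"rect",np.round(rc[0],1),np.round(rc[1],1),round(rc[2],1),"circ",np.round(ce,1),round(ra,1),"zmed",np.median(P[L==i][:,2]).round(4))
    for k in("sf","rf"):
        u,v,h=seeds[k]; w=P[v-35:v+36,u-35:u+36].reshape(-1,3); q=w[(w[:,2]>.04)]; print(k,"pin",q.mean(0).round(4),len(q))
E
```

```text
bench -0.0002300808436963564
rcol 501 rect [637.8   8.1] [64.  64.2] 63.9 circ [638.   8.] 32.9 zmed 0.0293
bead 232 rect [ 599.6 -261.1] [48.8 44.9] 89.5 circ [ 598.4 -261.1] 24.7 zmed 0.0427
vase 176 rect [ 451.9 -100.4] [39.7 39.5] 89.5 circ [ 451.3 -100.2] 20.9 zmed 0.0798
sf 1800 rect [448.7  90.4] [100.1 100. ] 17.8 circ [448.9  89.9] 68.6 zmed 0.0175
rf 1738 rect [ 377.7 -289.8] [108.2 108.1] 43.9 circ [ 378.1 -289.6] 55.1 zmed 0.0177
scol 582 rect [370.3 254.9] [59.9 57.9] 84.4 circ [370.9 255. ] 40.6 zmed 0.0296
glue 105 rect [586.7 258.7] [24.1 21.8] 89.6 circ [587.3 258.6] 13.0 zmed 0.1289
sf pin [0.4274 0.0289 0.4465] 51
rf pin [ 0.3811 -0.2113  0.5143] 51
```

>>> {"op": "step_arm", "data": {"series": [[24,33,-2,0,0,0,0],[24,33,-2,0,0,0,0],[24,33,-2,0,0,0,0],[24,33,-2,0,0,0,0],[24,33,-2,0,0,0,0],[24,33,-2,0,0,0,0],[24,33,-2,0,0,0,0],[24,33,-2,0,0,0,0],[24,33,-2,0,0,0,0],[24,33,-2,0,0,0,0],[24,33,-2,0,0,0,0],[24,33,-2,0,0,0,0],[24,33,-2,0,0,0,0],[24,33,-2,0,0,0,0],[24,33,-2,0,0,0,0],[24,33,-2,0,0,0,0],[24,33,-2,0,0,0,0],[24,33,-2,0,0,0,0],[0,0,0,0,0,0,0],[0,0,0,0,0,0,0]]}}

```text
clock: 2.1
tool_pos: [0.6347, 0.0039, 0.202]
eef_rot: [0.986, 0.166, -0.001, -0.0]
contact_force: [0.9, 0.1, -0.3]
opening: 0.999
finger_force: 0.0
```

```bash
python3 - <<'E'
from h import *
s=r.get_state(); print({k:np.round(s[k],4) for k in("clock","q","tool_pos","eef_rot","contact_force")})
im,d,K,T,c=snap("wrist","w1.png"); np.save("w1.npy",d); print(T.round(3))
E
```

```text
{'clock': np.float64(2.1), 'q': array([-0.0315,  0.7416, -0.0866,  1.5736,  0.0792,  0.8312, -1.3868]), 'tool_pos': array([0.6347, 0.0039, 0.202 ]), 'eef_rot': array([ 9.862e-01,  1.657e-01, -7.000e-04, -0.000e+00]), 'contact_force': array([ 0.8887,  0.1237, -0.3455])}
[[ 0.326  0.899  0.294  0.71 ]
 [-0.946  0.31   0.1    0.03 ]
 [-0.001 -0.311  0.95   0.347]
 [ 0.     0.     0.     1.   ]]
```

View pics/w1.png

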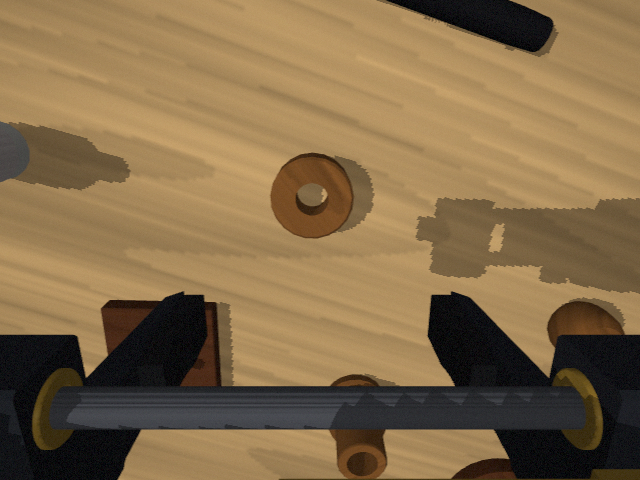

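The wrist view shows the collar's top ring at about (312,196), bore at (312,195), fingers fully open. I'll refine its position from this view.

```bash
cat >> h.py <<'E'
def find(d,K,T,h,xy,rad=.05,tol=.006):
    P=cloud(d,K,T)
    m=((abs(P[...,2]-h)<tol)&(np.hypot(P[...,0]-xy[0],P[...,1]-xy[1])<rad)&(d>0)).astype(np.uint8)
    n,L,S,C=cv2.connectedComponentsWithStats(m); i=1+np.argmax(S[1:,4])
    ct=max(cv2.findContours((L==i).astype(np.uint8),0,1)[0],key=cv2.contourArea)[:,0]
    X=(np.array([ray(a,b,h,K,T)[:2] for a,b in ct])*1000).astype(np.float32)
    q=cv2.minAreaRect(X);ce,ra=cv2.minEnclosingCircle(X)
    print("rect",np.round(q[0],1),np.round(q[1],1),round(q[2],1),"circ",np.round(ce,1),round(ra,1),"z",P[L==i][:,2].mean().round(4),S[i,4])
E
python3 - <<'E'
from h import *
c=r.get_calibration("wrist")
find(np.load("w1.npy"),np.array(c["intrinsics"]),np.array(c["pose"]),.03,(.638,.008))
s=r.get_state();print(s["tool_pos"])
E
```

```text
rect [639.4   8.4] [64.5 64.3] 18.9 circ [639.2   8.3] 32.8 z 0.0294 4571
[0.63425875 0.00198454 0.20216829]
```

>>> {"op": "step_arm", "data": {"series": [[4.5,5.5,-10,0,0,0,0],[0,0,-35,0,0,0,0],[0,0,-40,0,0,0,0],[0,0,-40,0,0,0,0],[0,0,-35,0,0,0,0],[0,0,-22,0,0,0,0],[0,0,-15,0,0,0,0],[0,0,0,0,0,0,0],[0,0,0,0,0,0,1],[0,0,0,0,0,0,1],[0,0,0,0,0,0,1],[0,0,0,0,0,0,1],[0,0,0,0,0,0,1],[0,0,0,0,0,0,1],[0,0,0,0,0,0,1]], "force": 25}}

```text
clock: 3.65
tool_pos: [0.6405, 0.0085, 0.0071]
eef_rot: [0.986, 0.165, 0.001, 0.0]
contact_force: [-1.0, -0.1, 6.9]
opening: 0.732
finger_force: 25.0
```

>>> {"op": "step_arm", "data": {"series": [[0,0,20,0,0,0,1],[0,0,40,0,0,0,1],[0,0,40,0,0,0,1],[0,0,20,0,0,0,1],[-12,-14,0,0,0,0,1],[-25,-28,0,0,0,0,1],[-25,-28,0,0,0,0,1],[-25,-28,0,0,0,0,1],[-25,-28,0,0,0,0,1],[-25,-28,0,0,0,0,1],[-25,-28,0,0,0,0,1],[-25,-28,0,0,0,0,1],[-25,-28,0,0,0,0,1],[-25,-28,0,0,0,0,1],[-15,-20,0,0,0,0,1],[-10,-12,0,0,0,0,1],[0,0,0,0,0,0,1],[0,0,0,0,0,0,1]]}}

```text
clock: 5.45
tool_pos: [0.3781, -0.2893, 0.1259]
eef_rot: [0.986, 0.165, 0.0, 0.0]
contact_force: [0.4, 0.2, -1.3]
opening: 0.728
finger_force: 25.0
```

```bash
python3 - <<'E'
from h import *
s=r.get_state(); print({k:np.round(s[k],4) for k in("clock","q","tool_pos","eef_rot","contact_force","opening")})
im,d,K,T,c=snap("wrist","w2.png"); np.save("w2.npy",d)
t=snap("side","s2.png")
cv2.imwrite("pics/c2.png",np.hstack([im,cv2.resize(t[0][100:340,300:540],(480,480))])[:, :].copy() if 0 else cv2.resize(np.hstack([im,cv2.resize(t[0][100:340,300:540],(480,480))]),(800,343)))
find(d,K,T,.018,(.378,-.290),.07)
E
```

```text
{'clock': np.float64(5.45), 'q': array([ 0.645 ,  0.6984, -0.1413,  2.11  ,  0.2666,  0.3487, -0.9548]), 'tool_pos': array([ 0.3781, -0.2893,  0.1259]), 'eef_rot': array([9.864e-01, 1.646e-01, 5.000e-04, 0.000e+00]), 'contact_force': array([ 0.3866,  0.1821, -1.3303]), 'opening': np.float64(0.7283)}
rect [ 391.6 -283.8] [ 82.1 108.2] 19.8 circ [ 379.4 -288.2] 54.4 z 0.0173 14533
```

View pics/c2.png

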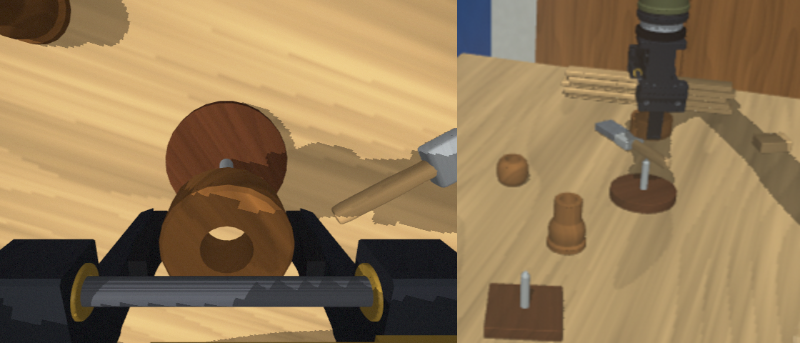

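The left wrist view shows the collar held level with its bore at about (226,250), and the pin behind it at (226,162). In the side crop, the collar hangs above the round foot. Next I'll measure the held collar's centre against the foot.

```bash
python3 - <<'E'
from h import *
c=r.get_calibration("wrist");K=np.array(c["intrinsics"]);T=np.array(c["pose"]);d=np.load("w2.npy")
P=cloud(d,K,T); m=(abs(P[...,0]-.378)<.045)&(abs(P[...,1]+.29)<.045)&(P[...,2]>.12)&(P[...,2]<.17)
h=np.histogram(P[m][:,2],bins=25);print(h[0],h[1][[0,-1]])
find(d,K,T,.149,(.378,-.29),.045,.005)
q=P[(P[...,2]>.055)&(P[...,2]<.085)&(np.hypot(P[...,0]-.378,P[...,1]+.29)<.03)];print("pin",len(q),q.mean(0) if len(q) else 0)
# bore: bright hole within top face
Z=P[...,2]; f=((abs(Z-.149)<.006)&m).astype(np.uint8)
cs,hi=cv2.findContours(f,cv2.RETR_CCOMP,1)
for a,b in zip(cs,hi[0]):
    if b[3]>=0 and cv2.contourArea(a)>300:
        X=np.array([ray(*p[0],.149,K,T)[:2] for p in a],np.float32)*1000; print("bore",cv2.minEnclosingCircle(X))
E
```

```text
[ 326  373  457  523  602  612  656  664  705  751  774  817 1070 8370
 9025  454  426  417  404  400  386  385  381  529  959] [0.12000279 0.16999998]
rect [ 387.7 -286.9] [48.3 90.5] 19.0 circ [ 385.5 -287.6] 45.3 z 0.148 19251
pin 0 0
bore ((379.73577880859375, -287.8443603515625), 12.595318794250488)
```

>>> {"op": "step_arm", "data": {"series": [[0,0,-15,0,0,0,1],[0,0,-25,0,0,0,1],[0,0,-25,0,0,0,1],[0,0,-20,0,0,0,1],[0,0,-8,0,0,0,1],[0,0,-4,0,0,0,1],[0,0,-2,0,0,0,1],[0,0,-1,0,0,0,1],[0,0,0,0,0,0,1]]}}

```text
clock: 6.45
tool_pos: [0.3779, -0.2899, 0.0263]
eef_rot: [0.986, 0.165, 0.0, 0.0]
contact_force: [0.5, -0.8, 0.5]
opening: 0.728
finger_force: 25.0
```

>>> {"op": "step_arm", "data": {"series": [[0,0,-1,0,0,0,1],[0,0,-1,0,0,0,1],[0,0,-0.5,0,0,0,1],[0,0,0,0,0,0,1]]}}

```text
clock: 6.85
tool_pos: [0.3778, -0.2899, 0.025]
eef_rot: [0.986, 0.165, 0.001, 0.001]
contact_force: [-1.4, 1.0, 17.7]
opening: 0.73
finger_force: 25.0
```

>>> {"op": "step_arm", "data": {"series": [[0,0,0.5,0,0,0,0.15],[0,0,0,0,0,0,0],[0,0,0,0,0,0,0],[0,0,0,0,0,0,0],[0,0,20,0,0,0,0],[0,0,40,0,0,0,0],[0,0,40,0,0,0,0],[0,0,40,0,0,0,0],[0,0,25,0,0,0,0],[10,25,0,0,0,0,0],[15,40,0,0,0,0,0],[15,40,0,0,0,0,0],[15,40,0,0,0,0,0],[10,25,0,0,0,0,0],[5,12,0,0,0,0,0],[4,8,0,0,0,0,0],[0,0,0,0,0,0,0],[0,0,0,0,0,0,0]]}}

```text
clock: 8.65
tool_pos: [0.4509, -0.1012, 0.1886]
eef_rot: [0.987, 0.164, -0.0, 0.0]
contact_force: [1.0, -0.2, -0.4]
opening: 0.997
finger_force: 0.0
```

```bash
python3 - <<'E'
from h import *
s=r.get_state(); print({k:np.round(s[k],4) for k in("clock","q","tool_pos","eef_rot","contact_force","opening")})
im,d,K,T,c=snap("wrist","w3.png")
find(d,K,T,.08,(.452,-.1),.04)
im,d,K,T,c=snap("top","t3.png")
find(d,K,T,.048,(.378,-.29),.05)
find(d,K,T,.018,(.378,-.29),.07)
E
```

```text
{'clock': np.float64(8.65), 'q': array([ 0.2194,  0.5692, -0.153 ,  2.0963,  0.1781,  0.4887, -1.3097]), 'tool_pos': array([ 0.4509, -0.1012,  0.1886]), 'eef_rot': array([ 9.865e-01,  1.635e-01, -5.000e-04,  4.000e-04]), 'contact_force': array([ 0.9774, -0.1932, -0.4441]), 'opening': np.float64(0.9968)}
rect [452.7 -98. ] [41.3 41. ] 18.7 circ [452.7 -98. ] 21.0 z 0.0789 2102
rect [ 376.5 -291.6] [65.2 61.8] 89.5 circ [ 376.4 -291.4] 32.8 z 0.0477 570
rect [ 377.7 -289.8] [108.2 108.1] 43.9 circ [ 378.6 -289.7] 55.1 z 0.0178 1089
```

>>> {"op": "step_arm", "data": {"series": [[0.5,1,-20,0,0,0,0],[0,0,-40,0,0,0,0],[0,0,-40,0,0,0,0],[0,0,-30,0,0,0,0],[0,0,-14,0,0,0,0],[0,0,0,0,0,0,0],[0,0,0,0,0,0,1],[0,0,0,0,0,0,1],[0,0,0,0,0,0,1],[0,0,0,0,0,0,1],[0,0,0,0,0,0,1],[0,0,0,0,0,0,1],[0,0,0,0,0,0,1],[0,0,0,0,0,0,1],[0,0,0,0,0,0,1]], "force": 25}}

```text
clock: 10.25
tool_pos: [0.4522, -0.0986, 0.045]
eef_rot: [0.986, 0.165, 0.0, 0.0]
contact_force: [-0.1, 0.0, 5.3]
opening: 0.467
finger_force: 25.0
```

>>> {"op": "step_arm", "data": {"series": [[0,0,15,0,0,0,1],[0,0,30,0,0,0,1],[0,0,35,0,0,0,1],[0,0,20,0,0,0,1],[-5,-12,0,0,0,0,1],[-10,-26,0,0,0,0,1],[-13,-34,0,0,0,0,1],[-13,-34,0,0,0,0,1],[-13,-34,0,0,0,0,1],[-11,-28,0,0,0,0,1],[-6,-15,0,0,0,0,1],[-3,-8,0,0,0,0,1],[0,0,0,0,0,0,1],[0,0,0,0,0,0,1],[0,0,0,0,0,0,1]]}}

```text
clock: 11.75
tool_pos: [0.3786, -0.2883, 0.1445]
eef_rot: [0.986, 0.166, 0.0, -0.0]
contact_force: [0.3, -0.5, -0.9]
opening: 0.473
finger_force: 25.0
```

```bash
python3 - <<'E'
from h import *
s=r.get_state(); print({k:np.round(s[k],4) for k in("clock","q","tool_pos","eef_rot","contact_force","opening")})
im,d,K,T,c=snap("wrist","w4.png")
t,*_=snap("side","s4.png")
cv2.imwrite("pics/c4.png",cv2.resize(np.hstack([im,cv2.resize(t[100:340,300:540],(480,480))]),(800,343)))
P=cloud(d,K,T);f=((abs(P[...,2]-.175)<.006)&(np.hypot(P[...,0]-.378,P[...,1]+.29)<.03)).astype(np.uint8)
cs,hi=cv2.findContours(f,cv2.RETR_CCOMP,1)
for a,b in zip(cs,hi[0]):
    if cv2.contourArea(a)>300:
        X=np.array([ray(*p[0],.175,K,T)[:2] for p in a],np.float32)*1000; print("hole" if b[3]>=0 else "outer",cv2.minEnclosingCircle(X))
find(d,K,T,.018,(.378,-.29),.07)
find(d,K,T,.048,(.378,-.29),.05)
E
```

```text
{'clock': np.float64(11.75), 'q': array([ 0.6828,  0.6653, -0.2039,  2.0947,  0.3165,  0.4105, -1.0079]), 'tool_pos': array([ 0.3786, -0.2883,  0.1445]), 'eef_rot': array([ 9.862e-01,  1.658e-01,  1.000e-04, -4.000e-04]), 'contact_force': array([ 0.2907, -0.4871, -0.8635]), 'opening': np.float64(0.4727)}
outer ((383.7354431152344, -287.6129150390625), 29.64546775817871)
hole ((379.4560852050781, -287.65887451171875), 12.392704010009766)
rect [ 390.2 -284.6] [ 85.6 108.2] 18.1 circ [ 379.4 -288.3] 54.5 z 0.0174 8885
rect [ 392.8 -285.2] [33.5 64.6] 16.2 circ [ 378.3 -289.4] 32.4 z 0.047 2522
```

View pics/c4.png

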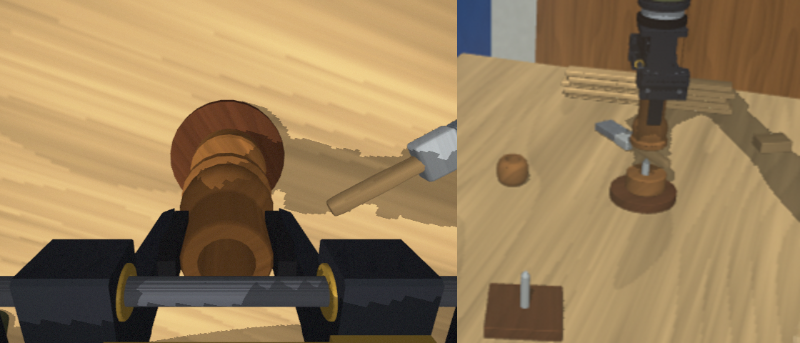

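The vase is upright in the grip, with the collar seated on the foot and the pin below it. I'll lower it now.

>>> {"op": "step_arm", "data": {"series": [[-0.5,-1,-8,0,0,0,1],[0,0,-15,0,0,0,1],[0,0,-15,0,0,0,1],[0,0,-8,0,0,0,1],[0,0,-3,0,0,0,1],[0,0,-1,0,0,0,1],[0,0,-1,0,0,0,1],[0,0,-0.5,0,0,0,1],[0,0,0,0,0,0,1]]}}

```text
clock: 12.75
tool_pos: [0.3777, -0.2908, 0.0935]
eef_rot: [0.986, 0.165, 0.0, 0.0]
contact_force: [-0.2, -0.1, -1.3]
opening: 0.471
finger_force: 25.0
```

>>> {"op": "step_arm", "data": {"series": [[0,0,-1,0,0,0,1],[0,0,-0.5,0,0,0,1],[0,0,0,0,0,0,1]]}}

```text
clock: 13.05
tool_pos: [0.3777, -0.2909, 0.0929]
eef_rot: [0.986, 0.165, 0.0, 0.001]
contact_force: [-1.5, 1.4, 11.6]
opening: 0.464
finger_force: 25.0
```

>>> {"op": "step_arm", "data": {"series": [[0,0,0.5,0,0,0,0.3],[0,0,0,0,0,0,0],[0,0,0,0,0,0,0],[0,0,0,0,0,0,0],[0,0,0,0,0,0,0],[0,0,20,0,0,0,0],[0,0,40,0,0,0,0],[0,0,40,0,0,0,0],[5,15,10,0,0,0.07,0],[10,30,0,0,0,0.07,0],[10,40,0,0,0,0.07,0],[10,40,0,0,0,0.07,0],[10,40,0,0,0,0.07,0],[10,40,0,0,0,0.07,0],[10,40,0,0,0,0.07,0],[5,40,0,0,0,0.07,0],[0,40,0,0,0,0.07,0],[-5,40,0,0,0,0.07,0],[-10,40,0,0,0,0.07,0],[-10,40,0,0,0,0.07,0]]}}

```text
clock: 15.05
tool_pos: [0.4213, 0.1563, 0.2016]
eef_rot: [0.832, 0.555, -0.001, -0.0]
contact_force: [0.1, -0.1, 0.4]
opening: 1.0
finger_force: 0.0
```

>>> {"op": "step_arm", "data": {"series": [[-10,30,0,0,0,0.07,0],[-10,30,0,0,0,0.07,0],[-10,25,0,0,0,0.07,0],[-8,15,0,0,0,0.07,0],[0,0,0,0,0,0.023,0],[0,0,0,0,0,0,0],[0,0,0,0,0,0,0]]}}

```text
clock: 15.75
tool_pos: [0.3851, 0.2525, 0.2019]
eef_rot: [0.742, 0.671, -0.001, 0.001]
contact_force: [0.5, 0.6, 0.0]
opening: 1.003
finger_force: 0.0
```

```bash
cat >> h.py <<'E'
def st():
    s=r.get_state(); print({k:np.round(s[k],4).tolist() for k in("clock","q","tool_pos","eef_rot","contact_force","opening")})
    x,y=s["eef_rot"][:2]; print("closing line deg",(np.degrees(2*np.arctan2(y,x))-90)%180)
E
python3 - <<'E'
from h import *
st()
im,d,K,T,c=snap("wrist","w5.png")
find(d,K,T,.03,(.370,.255),.06)
im,d,K,T,c=snap("top","t5.png")
find(d,K,T,.128,(.378,-.29),.05)
find(d,K,T,.018,(.449,.09),.09)
t,*_=snap("side","s5.png")
cv2.imwrite("pics/c5.png",cv2.resize(np.hstack([cv2.imread("pics/w5.png"),cv2.resize(t[100:340,300:540],(480,480))]),(800,343)))
E
```

```text
{'clock': 15.75, 'q': [-0.3686, 0.574, -0.4831, 2.076, 0.4664, 0.5983, -1.2781], 'tool_pos': [0.3851, 0.2525, 0.2019], 'eef_rot': [0.7416, 0.6709, -0.0007, 0.0006], 'contact_force': [0.4729, 0.5714, 0.0237], 'opening': 1.0028}
closing line deg 174.2666499544352
rect [370.6 258.8] [58.5 58. ] 84.2 circ [370.5 258.8] 40.8 z 0.0293 4645
rect [ 377.4 -292. ] [40.5 40.2] 44.0 circ [ 377.6 -291.5] 21.2 z 0.1272 209
rect [448.7  90.3] [100.1 100.2] 17.8 circ [448.9  89.9] 68.6 z 0.0177 1802
```

View pics/c5.png

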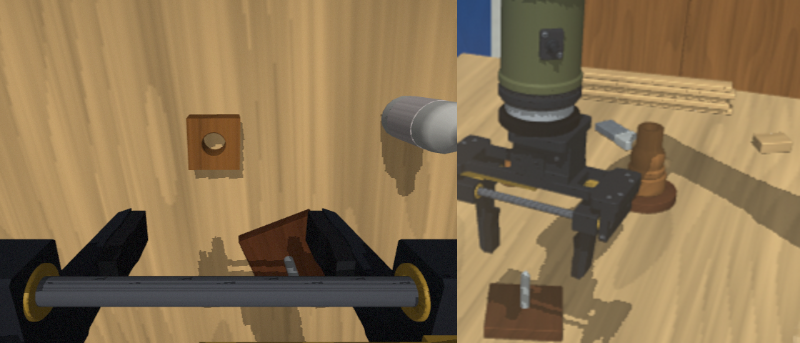

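The side crop shows the vase standing home on its collar. The wrist view shows the square collar at (214,142), square to the fingers, and the glue bottle well clear at (420,122).

>>> {"op": "step_arm", "data": {"series": [[-14,3.5,-15,0,0,0,0],[0,0,-35,0,0,0,0],[0,0,-40,0,0,0,0],[0,0,-40,0,0,0,0],[0,0,-35,0,0,0,0],[0,0,-20,0,0,0,0],[0,0,-11,0,0,0,0],[0,0,0,0,0,0,0],[0,0,0,0,0,0,1],[0,0,0,0,0,0,1],[0,0,0,0,0,0,1],[0,0,0,0,0,0,1],[0,0,0,0,0,0,1],[0,0,0,0,0,0,1],[0,0,0,0,0,0,1]], "force": 25}}

```text
clock: 17.4
tool_pos: [0.3733, 0.259, 0.0175]
eef_rot: [0.741, 0.672, -0.001, 0.001]
contact_force: [-1.0, -0.8, 6.6]
opening: 0.654
finger_force: 25.0
```

>>> {"op": "step_arm", "data": {"series": [[0,0,0,0,0,0,0.2],[0,0,0,0,0,0,0],[0,0,0,0,0,0,0],[-1,-1.5,-6,0,0,0,0],[0,0,-5,0,0,0,0],[0,0,0,0,0,0,0],[0,0,0,0,0,0,0]]}}

```text
clock: 18.1
tool_pos: [0.3727, 0.2577, 0.0091]
eef_rot: [0.741, 0.672, -0.001, 0.001]
contact_force: [-0.0, 0.8, -0.2]
opening: 1.004
finger_force: 0.0
```

>>> {"op": "step_arm", "data": {"series": [[0,0,-3,0,0,0,0],[0,0,0,0,0,0,1],[0,0,0,0,0,0,1],[0,0,0,0,0,0,1],[0,0,0,0,0,0,1],[0,0,0,0,0,0,1],[0,0,0,0,0,0,1],[0,0,0,0,0,0,1]]}}

```text
clock: 18.9
tool_pos: [0.3729, 0.2578, 0.0063]
eef_rot: [0.741, 0.672, -0.001, 0.001]
contact_force: [-0.4, 0.8, 2.6]
opening: 0.655
finger_force: 25.0
```

>>> {"op": "step_arm", "data": {"series": [[0,0,15,0,0,0,1],[0,0,35,0,0,0,1],[0,0,40,0,0,0,1],[0,0,25,0,0,0,1],[6,-12,0,0,0,0.05,1],[10,-22,0,0,0,0.06,1],[12,-28,0,0,0,0.06,1],[12,-28,0,0,0,0.06,1],[12,-28,0,0,0,0.06,1],[12,-25,0,0,0,0.06,1],[8,-17,0,0,0,0.06,1],[4,-8,0,0,0,0,1],[0,0,0,0,0,0,1],[0,0,0,0,0,0,1],[0,0,0,0,0,0,1]]}}

```text
clock: 20.4
tool_pos: [0.4525, 0.0919, 0.0946]
eef_rot: [0.588, 0.809, 0.005, 0.004]
contact_force: [0.0, 0.1, -1.5]
opening: 0.656
finger_force: 25.0
```

```bash
cat >> h.py <<'E'
def hole(d,K,T,h,xy):
    P=cloud(d,K,T);f=((abs(P[...,2]-h)<.006)&(np.hypot(P[...,0]-xy[0],P[...,1]-xy[1])<.04)).astype(np.uint8)
    cs,hi=cv2.findContours(f,cv2.RETR_CCOMP,1)
    for a,b in zip(cs,hi[0]):
        if cv2.contourArea(a)>300 and b[3]>=0:
            X=np.array([ray(*p[0],h,K,T)[:2] for p in a],np.float32)*1000; print("hole",cv2.minEnclosingCircle(X))
E
python3 - <<'E'
from h import *
st(); z=r.get_state()["tool_pos"][2]
im,d,K,T,c=snap("wrist","w6.png")
hole(d,K,T,z+.024,(.449,.09))
find(d,K,T,.018,(.449,.09),.09)
P=cloud(d,K,T); m=(abs(P[...,2]-z-.024)<.004)&(np.hypot(P[...,0]-.449,P[...,1]-.09)<.06)
# far edge directions (foot and collar) in world
for h,mm in((z+.024,m),(.018,(abs(P[...,2]-.018)<.004)&(np.hypot(P[...,0]-.449,P[...,1]-.09)<.08))):
    cs=max(cv2.findContours(mm.astype(np.uint8),0,1)[0],key=cv2.contourArea)[:,0]
    ap=cv2.approxPolyDP(cs[:,None],6,True)[:,0]
    X=np.array([ray(*p,h,K,T)[:2] for p in ap])*1000
    e=np.roll(X,-1,0)-X
    print([(round(np.hypot(*q)),round(np.degrees(np.arctan2(q[1],q[0]))%90,1)) for q in e])
im=cv2.imread("pics/w6.png");cv2.imwrite("pics/w6b.png",im)
E
```

```text
{'clock': 20.4, 'q': [0.0616, 0.8078, -0.592, 2.1653, 1.0644, 0.481, -1.0665], 'tool_pos': [0.4525, 0.0919, 0.0946], 'eef_rot': [0.5882, 0.8087, 0.0049, 0.0039], 'contact_force': [0.0086, 0.0722, -1.5481], 'opening': 0.6555}
closing line deg 17.942838231483464
hole ((450.2826843261719, 94.51860809326172), 12.689165115356445)
rect [443.7 109.1] [98.9 67.5] 17.8 circ [443.5 108.4] 59.2 z 0.0173 15623
[(14, np.float64(14.3)), (18, np.float64(19.2)), (5, np.float64(78.0)), (7, np.float64(20.3)), (57, np.float64(17.2)), (7, np.float64(15.4)), (5, np.float64(53.7)), (18, np.float64(18.5)), (14, np.float64(26.7)), (6, np.float64(59.9)), (13, np.float64(24.0)), (19, np.float64(19.7)), (56, np.float64(18.6)), (18, np.float64(17.1)), (13, np.float64(12.6)), (6, np.float64(67.9))]
[(66, np.float64(17.1)), (23, np.float64(80.0)), (84, np.float64(17.6)), (8, np.float64(47.7)), (53, np.float64(18.4)), (97, np.float64(17.8))]
```

View pics/w6.png

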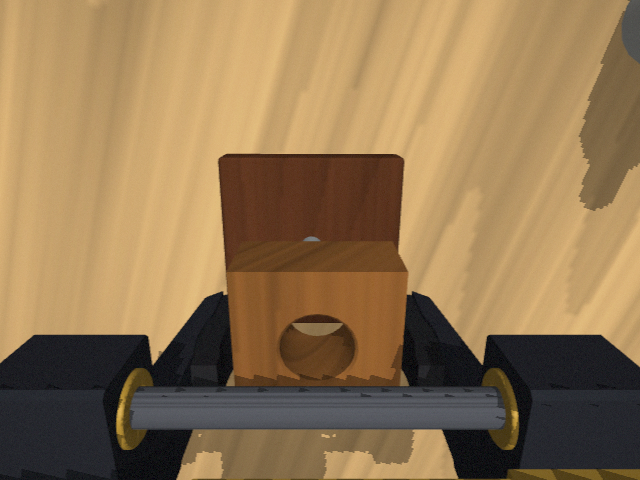

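The collar is square over the foot, with its bore at (317,347) and the pin tip at (311,240). The clipped rows left it lower than commanded, with its underside at about 88 mm, which still clears the pin. I'll nudge it, level it and measure again.

>>> {"op": "step_arm", "data": {"series": [[-2,-1,0,-0.003,0.012,0,1],[0,0,0,0,0,0,1],[0,0,0,0,0,0,1]]}}

```text
clock: 20.75
tool_pos: [0.451, 0.0896, 0.0944]
eef_rot: [0.589, 0.808, -0.0, 0.0]
contact_force: [-0.2, 0.6, -0.7]
opening: 0.658
finger_force: 25.0
```

```bash
python3 - <<'E'
from h import *
st(); z=r.get_state()["tool_pos"][2]
im,d,K,T,c=snap("wrist","w7.png")
hole(d,K,T,z+.024,(.449,.09))
find(d,K,T,.018,(.449,.09),.09)
E
```

```text
{'clock': 20.75, 'q': [0.0716, 0.8119, -0.6035, 2.159, 1.0417, 0.4979, -1.0435], 'tool_pos': [0.451, 0.0896, 0.0944], 'eef_rot': [0.5889, 0.8082, -0.0002, 0.0002], 'contact_force': [-0.2283, 0.6014, -0.7486], 'opening': 0.6583}
closing line deg 17.846520188122142
hole ((449.0022277832031, 92.29023742675781), 12.69147777557373)
rect [442.9 111.7] [98.9 61.7] 17.8 circ [443.  110.9] 57.7 z 0.0173 16107
```

>>> {"op": "step_arm", "data": {"series": [[0,1,-10,0,0,0,1],[0,0,-20,0,0,0,1],[0,0,-20,0,0,0,1],[0,0,-10,0,0,0,1],[0,0,-5,0,0,0,1],[0,0,-3,0,0,0,1],[0,0,0,0,0,0,1],[0,0,0,0,0,0,1]]}}

```text
clock: 21.6
tool_pos: [0.4513, 0.0904, 0.0268]
eef_rot: [0.589, 0.808, 0.0, 0.0]
contact_force: [0.3, 0.1, -1.8]
opening: 0.655
finger_force: 25.0
```

>>> {"op": "step_arm", "data": {"series": [[0,0,-1,0,0,0,1],[0,0,-1,0,0,0,1],[0,0,-0.7,0,0,0,1],[0,0,0,0,0,0,1]]}}

```text
clock: 22.0
tool_pos: [0.4512, 0.0903, 0.0243]
eef_rot: [0.589, 0.808, 0.0, 0.001]
contact_force: [-0.9, 0.4, 5.7]
opening: 0.655
finger_force: 25.0
```

>>> {"op": "step_arm", "data": {"series": [[0,0,-0.6,0,0,0,1],[0,0,0.3,0,0,0,0.3],[0,0,0,0,0,0,0],[0,0,0,0,0,0,0],[0,0,0,0,0,0,0],[0,0,15,0,0,0,0],[0,0,30,0,0,0,0],[0,0,30,0,0,0,0],[0,0,30,0,0,0,0],[0,0,30,0,0,0,0],[5,-12,20,0,0,0,0],[10,-24,0,0,0,0,0],[12,-28,0,0,0,0,0],[12,-28,0,0,0,0,0],[12,-28,0,0,0,0,0],[12,-28,0,0,0,0,0],[12,-28,0,0,0,0,0],[12,-28,0,0,0,0,0],[12,-28,0,0,0,0,0],[12,-28,0,0,0,0,0]]}}

```text
clock: 24.0
tool_pos: [0.5619, -0.1711, 0.1781]
eef_rot: [0.589, 0.808, -0.0, -0.0]
contact_force: [1.1, -0.1, -0.5]
opening: 1.001
finger_force: 0.0
```

>>> {"op": "step_arm", "data": {"series": [[12,-28,0,0,0,0,0],[12,-28,0,0,0,0,0],[7,-18,0,0,0,0,0],[4,-10,0,0,0,0,0],[0,0,0,0,0,0,0],[0,0,0,0,0,0,0]]}}

```text
clock: 24.6
tool_pos: [0.5967, -0.2523, 0.1783]
eef_rot: [0.588, 0.809, 0.0, -0.0]
contact_force: [-0.7, 0.6, -0.1]
opening: 1.001
finger_force: 0.0
```

```bash
python3 - <<'E'
from h import *
st()
im,d,K,T,c=snap("wrist","w8.png")
find(d,K,T,.044,(.599,-.261),.04); hole(d,K,T,.044,(.599,-.261))
im,d,K,T,c=snap("top","t8.png")
find(d,K,T,.048,(.449,.09),.06,.004);find(d,K,T,.018,(.449,.09),.09);find(d,K,T,.128,(.378,-.29),.05)
E
```

```text
{'clock': 24.6, 'q': [0.7351, 0.9013, -0.814, 1.5302, 0.7256, 1.0327, 0.0393], 'tool_pos': [0.5967, -0.2523, 0.1783], 'eef_rot': [0.5884, 0.8086, 0.0001, -0.0003], 'contact_force': [-0.6991, 0.6416, -0.0514], 'opening': 1.0011}
closing line deg 17.91576643450317
rect [ 599.4 -258.4] [47.4 47.3] 17.8 circ [ 599.4 -258.2] 24.3 z 0.0422 2513
hole ((599.5719604492188, -259.0260925292969), 13.252182006835938)
rect [450.3  88. ] [58.2 58.3] 17.9 circ [450.6  88.6] 39.8 z 0.0478 526
rect [448.7  90.4] [100.  100.1] 17.9 circ [448.7  89.8] 68.5 z 0.0176 1149
rect [ 377.9 -292.5] [40. 39.] 89.5 circ [ 377.3 -291.8] 21.0 z 0.1275 209
```

View pics/t8.png

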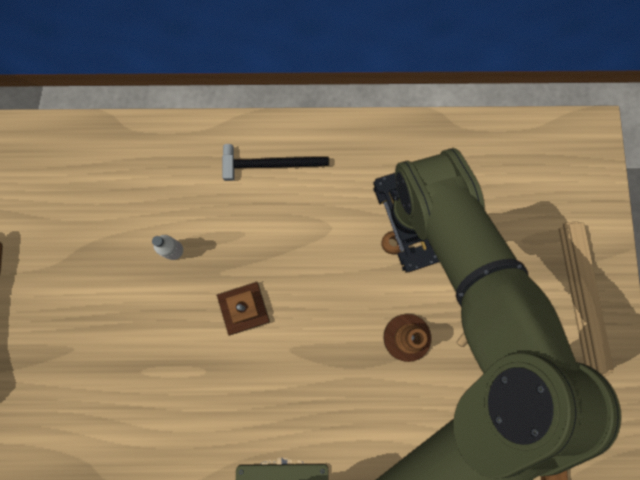

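The top view shows the square collar seated parallel on its foot at (242,307), the vase stack at (408,337), and the bead at (392,242) by the gripper. Next I'll grip the bead.

>>> {"op": "step_arm", "data": {"series": [[3.3,-8,-15,0,0,0,0],[0,0,-25,0,0,0,0],[0,0,-30,0,0,0,0],[0,0,-30,0,0,0,0],[0,0,-30,0,0,0,0],[0,0,-20,0,0,0,0],[0,0,-12,0,0,0,0],[0,0,-6,0,0,0,0],[0,0,0,0,0,0,0],[0,0,0,0,0,0,0]]}}

```text
clock: 25.7
tool_pos: [0.6012, -0.2618, 0.0115]
eef_rot: [0.589, 0.808, 0.0, 0.001]
contact_force: [-0.1, 0.1, 0.6]
opening: 0.999
finger_force: 0.0
```

>>> {"op": "step_arm", "data": {"series": [[-0.5,1,-5,0,0,0,0],[0,0,0,0,0,0,0],[0,0,0,0,0,0,1],[0,0,0,0,0,0,1],[0,0,0,0,0,0,1],[0,0,0,0,0,0,1],[0,0,0,0,0,0,1],[0,0,0,0,0,0,1],[0,0,0,0,0,0,1],[0,0,0,0,0,0,1]]}}

```text
clock: 26.7
tool_pos: [0.5999, -0.2607, 0.0055]
eef_rot: [0.589, 0.808, -0.0, 0.0]
contact_force: [-0.5, 0.4, 1.7]
opening: 0.611
finger_force: 25.0
```

>>> {"op": "step_arm", "data": {"series": [[0,0,15,0,0,0,1],[0,0,30,0,0,0,1],[0,0,30,0,0,0,1],[0,0,30,0,0,0,1],[0,0,15,0,0,0,1],[-5,12,0,0,0,0,1],[-10,24,0,0,0,0,1],[-12,28,0,0,0,0,1],[-12,28,0,0,0,0,1],[-12,28,0,0,0,0,1],[-12,28,0,0,0,0,1],[-12,28,0,0,0,0,1],[-12,28,0,0,0,0,1],[-12,28,0,0,0,0,1],[-12,28,0,0,0,0,1],[-12,28,0,0,0,0,1],[-12,28,0,0,0,0,1],[-8,20,0,0,0,0,1],[-5,12,0,0,0,0,1],[0,0,0,0,0,0,1]]}}

```text
clock: 28.7
tool_pos: [0.4512, 0.0894, 0.1259]
eef_rot: [0.587, 0.809, 0.0, 0.0]
contact_force: [0.3, -0.2, 0.5]
opening: 0.614
finger_force: 25.0
```

```bash
python3 - <<'E'
from h import *
st(); z=r.get_state()["tool_pos"][2]
im,d,K,T,c=snap("wrist","w9.png")
hole(d,K,T,z+.0385,(.449,.09))
find(d,K,T,.018,(.449,.09),.09)
find(d,K,T,.048,(.449,.09),.06,.004)
E
```

```text
{'clock': 28.7, 'q': [0.1084, 0.7579, -0.6582, 2.1397, 0.9222, 0.5554, -0.9301], 'tool_pos': [0.4512, 0.0894, 0.1259], 'eef_rot': [0.5873, 0.8094, 0.0003, 0.0], 'contact_force': [0.3136, -0.2182, 0.4584], 'opening': 0.6141}
closing line deg 18.0736619488181
rect [448.6  94. ] [99.  99.3] 17.7 circ [448.6  93.7] 68.7 z 0.0174 12061
rect [448.4  96.1] [58.  47.6] 17.9 circ [448.4  95.8] 37.2 z 0.0474 5722
```

View pics/w9.png

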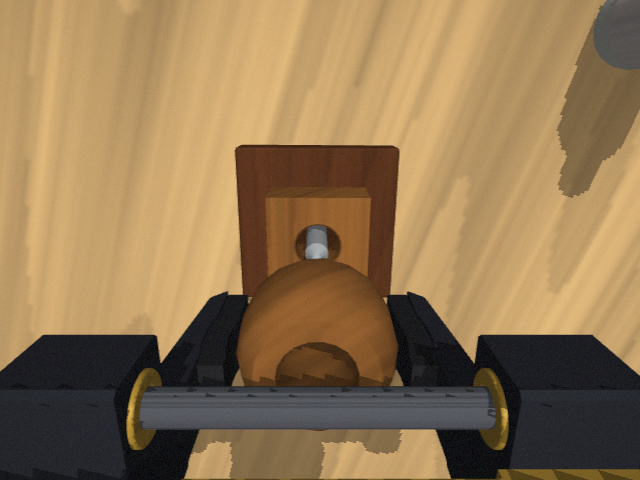

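The pin at (317,240) and the bead at (317,320) line up laterally, and the bead is upright. I'll lower it.

>>> {"op": "step_arm", "data": {"series": [[-0.3,1,-10,0,0,0,1],[0,0,-20,0,0,0,1],[0,0,-20,0,0,0,1],[0,0,-12,0,0,0,1],[0,0,-6,0,0,0,1],[0,0,-2,0,0,0,1],[0,0,0,0,0,0,1],[0,0,0,0,0,0,1]]}}

```text
clock: 29.55
tool_pos: [0.4519, 0.0881, 0.0559]
eef_rot: [0.589, 0.808, 0.0, 0.001]
contact_force: [-0.1, 0.2, -0.4]
opening: 0.612
finger_force: 25.0
```

>>> {"op": "step_arm", "data": {"series": [[-0.5,1,-1,0,0,0,1],[0,0,-1,0,0,0,1],[0,0,-0.6,0,0,0,1],[0,0,0,0,0,0,1]]}}

```text
clock: 29.95
tool_pos: [0.4512, 0.0895, 0.0534]
eef_rot: [0.589, 0.808, 0.0, 0.001]
contact_force: [-0.1, -0.6, 5.5]
opening: 0.611
finger_force: 25.0
```

>>> {"op": "step_arm", "data": {"series": [[0,0,-0.5,0,0,0,1],[0,0,0.3,0,0,0,0.3],[0,0,0,0,0,0,0],[0,0,0,0,0,0,0],[0,0,0,0,0,0,0],[0,0,15,0,0,0,0],[0,0,30,0,0,0,0],[0,0,30,0,0,0,0],[0,0,30,0,0,0,0],[0,0,30,0,0,0,0],[5,-12,10,0,0,0,0],[10,-24,0,0,0,0,0],[12,-28,0,0,0,0,0],[12,-28,0,0,0,0,0],[12,-28,0,0,0,0,0],[12,-28,0,0,0,0,0],[0,0,0,0,0,0,0],[0,0,0,0,0,0,0]]}}

```text
clock: 31.75
tool_pos: [0.5137, -0.059, 0.1973]
eef_rot: [0.59, 0.808, -0.0, -0.0]
contact_force: [0.0, 0.2, -0.1]
opening: 0.996
finger_force: 0.0
```

```bash
python3 - <<'E'
from h import *
im,d,K,T,c=snap("top","t10.png")
find(d,K,T,.092,(.449,.09),.05);find(d,K,T,.048,(.449,.09),.06,.004);find(d,K,T,.128,(.378,-.29),.05)
find(d,K,T,.018,(.449,.09),.09);find(d,K,T,.13,(.587,.259),.05,.015)
t,*_=snap("side","s10.png")
cv2.imwrite("pics/s10c.png",cv2.resize(t[120:420,150:550],(800,600)))
E
```

```text
rect [450.8  86.4] [48. 48.] 36.7 circ [449.3  85.6] 25.7 z 0.0906 282
rect [450.3  88.2] [58.2 57.9] 17.9 circ [449.9  88.2] 39.4 z 0.0476 152Traceback (most recent call last):
  File "<stdin>", line 3, in <module>
  File "h.py", line 18, in find
    n,L,S,C=cv2.connectedComponentsWithStats(m); i=1+np.argmax(S[1:,4])
                                                     ~~~~~~~~~^^^^^^^^^
    return _wrapfunc(a, 'argmax', axis=axis, out=out, **kwds)
    return bound(*args, **kwds)
ValueError: attempt to get argmax of an empty sequence
```

The arm hides the vase from the top camera, so that lookup came up empty. I'll check from the side view.

```bash
python3 - <<'E'
from h import *
t,*_=snap("side","s10.png")
cv2.imwrite("pics/s10c.png",cv2.resize(t[120:420,150:550],(800,600)))
E
```

```text
(no output)
```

View pics/s10c.png

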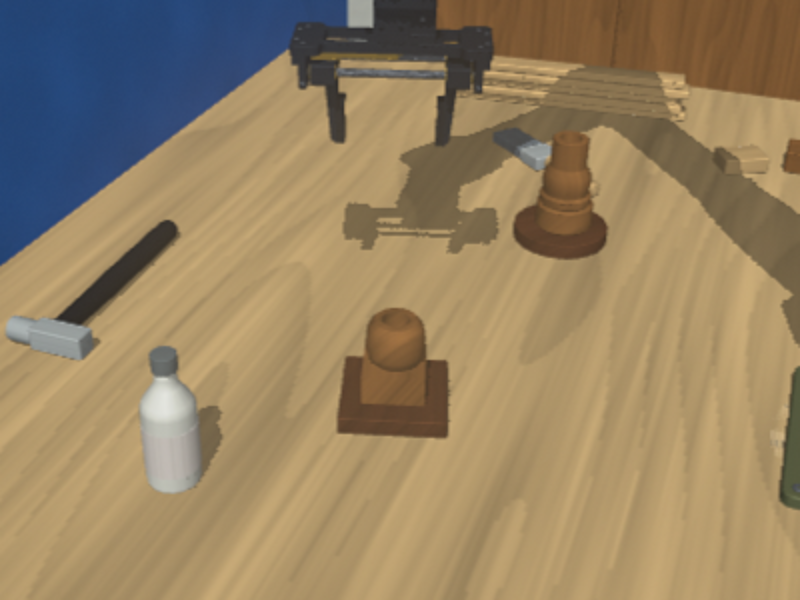

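Both stacks stand complete and upright: vase at (570,190), bead at (395,345). The bystanders haven't moved, and the open gripper is clear. The bead's top height matches a fully seated piece.

```bash
python3 -c "
from plant import r
print(r.finish_job())"
```

```text
the job is handed in; nothing more can be done
None
```

Both lamp stands are stacked on their pins as asked, each piece fully home and let go, and I handed the job in at about 32 s of the 102 s allowed; the hand-in returned no verdict.

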